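# Find the rocking corner of the jig plate and press its shim flat

### The job

One corner of the steel jig plate rocks. Press on the plate's corners with the fingertips to find the one that dips, then press the raised tail of that corner's shim down flat and take the hand away. Leave the other three shims up, do not lift or shove the plate, and do not disturb the bolt stand, height gauge base or brass weight.

Things in the scene. Friction and masses are not known exactly. Their poses are not given: they have to be found in the camera images.
- plate: loose 3 kg steel jig plate, 180 x 200 x 12 mm, on four hidden feet, top face 32 mm above worktop. Origin: centre of underside; x (180 mm) points away from the robot at yaw 0. Two V-blocks, 34 x 24 x 22 mm, stand 45 mm either side of centre along y. One corner, drawn anew each run, rocks: it dips 4 to 5 mm at 2.5 to 4 N, then is solid, and springs back. The others are firm (give under 1 mm).
- corner_1 (a point): point on the plate's top face above the foot of the corner nearer the robot, left (+y) at yaw 0; 16 mm in from both of the plate's edges
- corner_2 (a point): point on the plate's top face above the foot of the corner farther from the robot, left (+y) at yaw 0; 16 mm in from both of the plate's edges
- corner_3 (a point): point on the plate's top face above the foot of the corner farther, right (-y) at yaw 0; 16 mm in from both of the plate's edges
- corner_4 (a point): point on the plate's top face above the foot of the corner nearer, right (-y) at yaw 0; 16 mm in from both of the plate's edges
- shim_1 (a joint): angle of corner_1's shim: steel leaf 24 mm wide, 70 long, 4 thick, pivoted 10 mm outside the plate's y edge, 28 mm nearer the plate's middle in x than the corner point. 0 to 0.05 rad: tail raised (as found); 0.35 rad: flat, level, at its stop, top face 19 mm above worktop. About 5 N on the tail moves it; it stays where left. Flat, its toe lies under the plate.
- tail_1 (a point): point on the top face of shim_1's raised tail, 38 mm outward (along the plate's y) from its pivot and 7 mm from its free end; about 32 mm above the worktop when raised, 19 mm when flat
- shim_2 (a joint): angle of corner_2's shim: steel leaf 24 mm wide, 70 long, 4 thick, pivoted 10 mm outside the plate's y edge, 28 mm nearer the plate's middle in x than the corner point. 0 to 0.05 rad: tail raised (as found); 0.35 rad: flat, level, at its stop, top face 19 mm above worktop. About 5 N on the tail moves it; it stays where left. Flat, its toe lies under the plate.
- tail_2 (a point): point on the top face of shim_2's raised tail, 38 mm outward (along the plate's y) from its pivot and 7 mm from its free end; about 32 mm above the worktop when raised, 19 mm when flat
- shim_3 (a joint): angle of corner_3's shim: steel leaf 24 mm wide, 70 long, 4 thick, pivoted 10 mm outside the plate's y edge, 28 mm nearer the plate's middle in x than the corner point. 0 to 0.05 rad: tail raised (as found); 0.35 rad: flat, level, at its stop, top face 19 mm above worktop. About 5 N on the tail moves it; it stays where left. Flat, its toe lies under the plate.
- tail_3 (a point): point on the top face of shim_3's raised tail, 38 mm outward (along the plate's y) from its pivot and 7 mm from its free end; about 32 mm above the worktop when raised, 19 mm when flat
- shim_4 (a joint): angle of corner_4's shim: steel leaf 24 mm wide, 70 long, 4 thick, pivoted 10 mm outside the plate's y edge, 28 mm nearer the plate's middle in x than the corner point. 0 to 0.05 rad: tail raised (as found); 0.35 rad: flat, level, at its stop, top face 19 mm above worktop. About 5 N on the tail moves it; it stays where left. Flat, its toe lies under the plate.
- tail_4 (a point): point on the top face of shim_4's raised tail, 38 mm outward (along the plate's y) from its pivot and 7 mm from its free end; about 32 mm above the worktop when raised, 19 mm when flat
- bolt_stand: bystander: slotted black steel stand, 60 x 200 x 80 mm, with five long cylinder head bolts upright in it (175 mm high in all); origin at the centre of its underside
- gauge_base: bystander: blue anodized height gauge base, 110 x 75 x 35 mm, with a short steel post to 135 mm high; origin at the centre of its underside
- weight: bystander: squat brass reference weight, 56 mm diameter, 46 mm high with a knob; origin at the centre of its underside

How it is judged (in metres and radians):
On the way, in this order (a step that is already met when the one before it is completed fails the run):
1. the rocking corner has been pressed down by the fingers, so that it dips at least 2.5 mm (foot_soft_c0 is the hidden springy foot under that corner) (distance of foot_soft_c0 from where it was at the start of the episode above 0.0025 m and contact force between the fingers and plate above 1 N), for 0.1 s.
2. that corner's shim is pressed flat (past 0.30 of 0.35 rad) (((horizontal distance between foot_soft_c0 and corner_1 below 0.03 m and value of joint shim_1 above 0.3 rad) or (horizontal distance between foot_soft_c0 and corner_2 below 0.03 m and value of joint shim_2 above 0.3 rad) or (horizontal distance between foot_soft_c0 and corner_3 below 0.03 m and value of joint shim_3 above 0.3 rad) or (horizontal distance between foot_soft_c0 and corner_4 below 0.03 m and value of joint shim_4 above 0.3 rad))), for 0.2 s.
At the end, for the whole second after the job is handed in: the rocking corner's shim lies flat (over 0.30 of 0.35 rad), the other three shims are still raised (under 0.12 rad), the plate is level (within 0.015 rad), at rest and within 15 mm of where it was, and each bystander is within 20 mm of where it was (((horizontal distance between foot_soft_c0 and corner_1 below 0.03 m and value of joint shim_1 above 0.3 rad) or (horizontal distance between foot_soft_c0 and corner_2 below 0.03 m and value of joint shim_2 above 0.3 rad) or (horizontal distance between foot_soft_c0 and corner_3 below 0.03 m and value of joint shim_3 above 0.3 rad) or (horizontal distance between foot_soft_c0 and corner_4 below 0.03 m and value of joint shim_4 above 0.3 rad)) and not ((not (horizontal distance between foot_soft_c0 and corner_1 below 0.03 m) and value of joint shim_1 above 0.12 rad) or (not (horizontal distance between foot_soft_c0 and corner_2 below 0.03 m) and value of joint shim_2 above 0.12 rad) or (not (horizontal distance between foot_soft_c0 and corner_3 below 0.03 m) and value of joint shim_3 above 0.12 rad) or (not (horizontal distance between foot_soft_c0 and corner_4 below 0.03 m) and value of joint shim_4 above 0.12 rad)) and angle between plate's own z axis and vertical below 0.015 rad and distance of plate from where it was at the start of the episode below 0.015 m and linear speed of plate below 0.02 m/s and distance of each of bolt_stand, gauge_base, weight from where it was at the start of the episode below 0.02 m); the robot touches nothing.
It fails at once if the shim of a firm corner is pressed down (past 0.12 rad) ((not (horizontal distance between foot_soft_c0 and corner_1 below 0.03 m) and value of joint shim_1 above 0.12 rad) or (not (horizontal distance between foot_soft_c0 and corner_2 below 0.03 m) and value of joint shim_2 above 0.12 rad) or (not (horizontal distance between foot_soft_c0 and corner_3 below 0.03 m) and value of joint shim_3 above 0.12 rad) or (not (horizontal distance between foot_soft_c0 and corner_4 below 0.03 m) and value of joint shim_4 above 0.12 rad)).
It fails at once if the plate is lifted (over 8 mm) or shoved (over 15 mm) (height (world z) of plate above 0.028 m or distance of plate from where it was at the start of the episode above 0.015 m).
It fails at once if a bystander is moved over 20 mm, lifted or tipped (distance of any of bolt_stand, gauge_base, weight from where it was at the start of the episode above 0.02 m or angle between any of bolt_stand, gauge_base, weight's own z axis and vertical above 0.2 rad).
It also fails if it takes over 45 s, if anything falls off the work surface, if the arm or the gripper's body presses on something with over 40 N, if the wrist force passes 120 N, or if a joint passes its speed limit or range.

### The arm

A 6-joint arm with a two-finger parallel gripper is mounted at the origin on the work surface. World frame = base frame: x ahead of the robot, y to its left, z up, the work surface at z = 0. Lengths are in mm, angles in rad, forces in N, time in s.
With the tool pointing down it reaches from about 425 to 925 mm from the base axis. Payload 12.5 kg.
Tool frame: the origin (TCP) lies between the finger pads; the fingertips stand 22 mm ahead of it and the grasp point (between the pads) lies 3 mm ahead of it; z points along the fingers, y is the line along which they close (so a half turn about z gives the same grasp; the last joint's range is limited). The gripper opens to 85 mm and grips with 20 to 120 N. Pads are 22 mm wide; open, the fingers measure 114 mm over their backs; the gripper's body (76 mm by 85 mm) begins 54 mm behind the grasp point. The pads swing forward as they close: fully open they stand 13 mm farther back than shut.
Start: joints at [-1.319, 0.491, 1.559, -0, 1.092, -0.106], TCP at [218.907, -585.425, 253.327] pointing down, gripper open.
Joint ranges: [-3.1, 3.1], [-0.84, 2.19], [0.05, 2.79], [-1.13, 4.28], [0.06, 2.93], [-2.69, 2.69]. Speed limits (rad/s): [2.22, 2.22, 2.79, 3.14, 3.14, 3.14].

### API

Orientations are given as a unit quaternion [x, y, z, w].
In Python, from workcell import arm, imaging, get_obs gives the robot as it stands (arm), with the cameras (imaging) and the readings as plain functions.
- The arm moves only by the shell command python3 jog.py 'ROWS' [FORCE]. ROWS is a JSON list of rows, 1 to 12 of them, each an object with the fields aperture (the finger opening in mm), trans (a list: dx, dy, dz in units of 25 mm), twist (a turn about the tool's z in units of 0.2 rad); a field left out counts as zero (the opening has to be given); each row is the pose to reach, as a shift and turn from the pose commanded when the command began, along the tool's axes at that moment; what a row does not reach only later rows make up. A row lasts 1/8 s, in which the tool goes at most 62.5 mm and 0.188 rad, less where a joint would pass 70% of its speed; a pose out of reach is approached as far as the arm can. The fingers move at their own pace and stop on an object; FORCE is the grip in N (left out, the last holds). Time passes only in rows, so rows that do not move let the fingers close. It prints the time, the measured TCP pose, the force, the opening and the grip force at its end. Input that does not fit is refused with a message, and nothing moves.
- get_obs(): the state, without advancing time (a new reading comes with each control period).
- imaging.camera(name): name is "scene" or "top" or "wrist"; returns a dict with "image" (384x512x3 uint8, red, green, blue), "fx", "fy", "cx", "cy" (pixels), "view" (4x4, takes a point from world to camera coordinates). Camera axes: x right, y down, z forward; pixel columns grow to the right and rows downward; lengths in mm; the calibration is good to about 2 mm. A picture is of the moment at which its call begins. There is no depth.
- arm.hand_in(): hands the job in; it is judged then, once.
The state is a dict: "time_s": time; "joint_positions": joint angles; "joint_velocities": joint speeds; "joint_torque": joint torques, N m; "ee_pos": TCP position; "ee_rot": TCP orientation; "wrist_force": force on the tool from outside, world axes, zero at the start; "torque": the same for the moment, N m; "gripper_width": finger opening in mm; "gripper_force": force on a finger pad.
Only numpy, scipy, OpenCV 4.12 (cv2) and the standard library are available. Lean on these libraries where they do the work, as an engineer would, in place of code of your own. Each camera call takes 0.05 s, during which the arm holds its last target. There are 200 camera calls.

## Working session

There is one attempt and no reset: what is moved stays moved. The work goes in short steps, Python scripts to look and compute and a shell command to move; the robot and the scene stay as the last step left them, time stands still between calls to the robot, and variables do not carry over. Pictures are saved under pics/ and viewed, at most 10 in all, crops included, and the job is handed in when it is done.

```bash
ls; mkdir -p pics; python3 - <<'E'
from workcell import arm, imaging, get_obs
import cv2,numpy as np
o=get_obs();print(o['time_s'],o['ee_pos'],o['ee_rot'],o['gripper_width'],o['wrist_force'])
for n in("scene","top"):
    c=imaging.camera(n);cv2.imwrite(f'pics/{n}0.png',c['image'][:,:,::-1])
    print(n,c['fx'],c['fy'],c['cx'],c['cy'],np.round(c['view'],3).tolist())
E
```

```text
jog.py
pics
workcell.py
0.0 [ 218.86078356 -585.20348467  252.71915468] [ 9.84037705e-01  1.77959193e-01 -3.44960767e-05 -5.64467253e-04] 85.56293547472025 [0.83033018 0.66155574 0.07195456]
scene 388.64778975403317 388.64778975403317 252.53231536287484 192.74609345323302 [[-0.809, 0.587, -0.018, 512.656], [0.37, 0.486, -0.792, -190.675], [-0.456, -0.648, -0.61, 1487.605], [0.0, 0.0, 0.0, 1.0]]
top 453.7864375707392 453.7864375707392 253.90013967571656 187.95411572559686 [[-0.014, -1.0, -0.011, 17.22], [-0.994, 0.015, -0.11, 637.589], [0.11, 0.009, -0.994, 1552.304], [0.0, 0.0, 0.0, 1.0]]
```

View pics/top0.png

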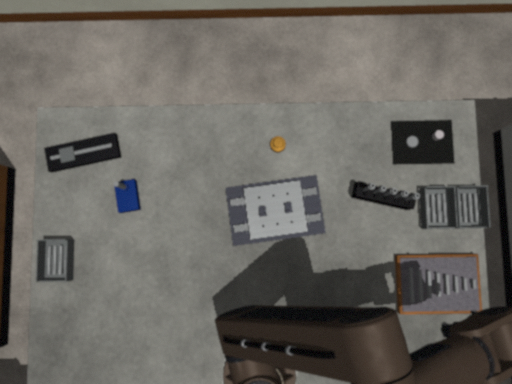

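View pics/scene0.png

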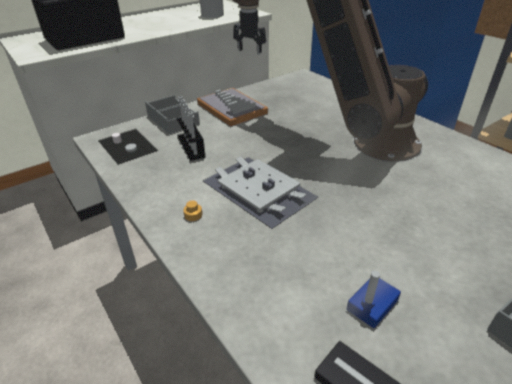

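The top view shows the plate centred near (276,210), slightly yawed, on a dark mat with its shims to the left and right. The weight is at (278,144), the bolt stand at (383,194) and the gauge base at (127,196). I'll enlarge the plate.

```bash
cat > h.py <<'E'
import numpy as np
def ray(c,u,v,z):
    V=np.array(c['view']);R=V[:3,:3];t=V[:3,3];o=-R.T@t
    d=R.T@np.array([(u-c['cx'])/c['fx'],(v-c['cy'])/c['fy'],1]);return o+d*(z-o[2])/d[2]
def proj(c,p):
    V=np.array(c['view']);q=V[:3,:3]@np.array(p)+V[:3,3];return c['fx']*q[0]/q[2]+c['cx'],c['fy']*q[1]/q[2]+c['cy']
E
python3 - <<'E'
from workcell import arm, imaging, get_obs
from h import *
import cv2
c=imaging.camera('top');im=c['image']
x0,y0,s=215,165,6
crop=cv2.resize(im[y0:y0+90,x0:x0+120][:,:,::-1],None,fx=s,fy=s,interpolation=cv2.INTER_CUBIC)
cv2.imwrite('pics/crop1.png',crop)
g=cv2.cvtColor(im,cv2.COLOR_RGB2GRAY)
m=np.zeros_like(g);m[172:248,236:316]=(g[172:248,236:316]>165)
print(g[210,225:330:3])
m=cv2.morphologyEx(m,cv2.MORPH_CLOSE,np.ones((9,9)))
n,l,st,ce=cv2.connectedComponentsWithStats(m);k=1+np.argmax(st[1:,4]);print(st[k],ce[k])
mm=cv2.morphologyEx((l==k).astype(np.uint8),cv2.MORPH_OPEN,np.ones((11,11)))
p=np.argwhere(mm)[:,::-1];w=np.array([ray(c,u,v,32)[:2] for u,v in p],np.float32)
r=cv2.minAreaRect(w);print(r,w.mean(0))
for u,v in((278,144),(383,194),(127,196)):print(ray(c,u,v,30))
E
```

```text
[125  97  72  75  73  73  75 121 154 155 156 114  75  81 151 155 154 155
 155 156  75  68  93 152 154 157 153  75  74  75  74  75  89 121 121]
[298 226   1   1   1] [298. 226.]Traceback (most recent call last):
  File "<stdin>", line 15, in <module>
cv2.error: OpenCV(4.12.0) /io/opencv/modules/imgproc/src/convhull.cpp:143: error: (-215:Assertion failed) total >= 0 && (depth == CV_32F || depth == CV_32S) in function 'convexHull'
```

View pics/crop1.png

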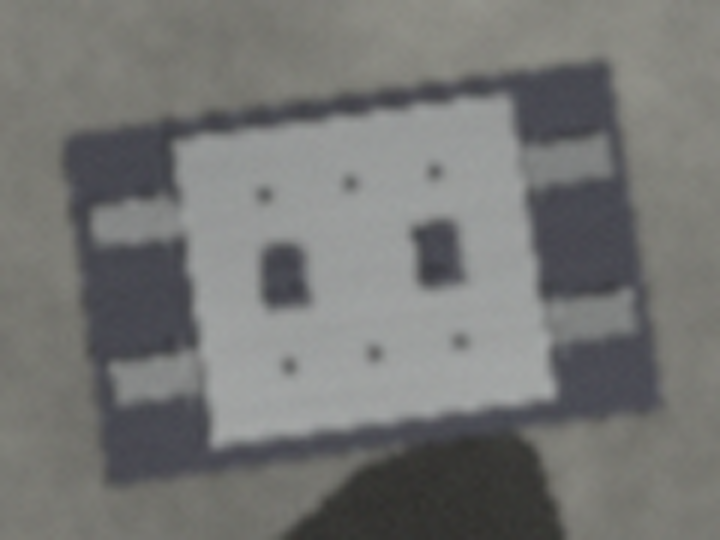

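The crop shows the plate's corners at about (174,140), (514,94), (556,400) and (213,448). The two shim tails on the left are near (100,225) and (115,385), and the two on the right near (607,155) and (630,310).

```bash
python3 - <<'E'
from workcell import arm, imaging, get_obs
from h import *
import cv2
c=imaging.camera('top');im=c['image']
x0,y0,s=215,165,6
f=lambda a,b:((a+.5)/s-.5+x0,(b+.5)/s-.5+y0)
q=np.array([f(*p) for p in((174,140),(514,94),(556,400),(213,448))])
w=np.array([ray(c,u,v,32)[:2] for u,v in q]);print(w.round(1),'sides',np.linalg.norm(w-np.roll(w,-1,0),axis=1))
g=cv2.cvtColor(im,cv2.COLOR_RGB2GRAY)
roi=np.zeros_like(g);cv2.fillConvexPoly(roi,cv2.convexHull(((q-q.mean(0))*1.15+q.mean(0)).astype(np.int32)),1)
m=((g>115)*roi).astype(np.uint8)
m=cv2.morphologyEx(m,cv2.MORPH_CLOSE,np.ones((9,9)));m=cv2.morphologyEx(m,cv2.MORPH_OPEN,cv2.getStructuringElement(cv2.MORPH_ELLIPSE,(13,13)))
p=np.argwhere(m)[:,::-1];W=np.array([ray(c,u,v,32)[:2] for u,v in p],np.float32)
print(cv2.minAreaRect(W),W.mean(0))
ctr=W.mean(0);e=(w[0]+w[1]-w[2]-w[3]);e2=(w[0]+w[3]-w[1]-w[2]);
yaw=np.mean([np.arctan2(e[1],e[0]),np.arctan2(-e2[0],e2[1])]);print('yaw',yaw,np.arctan2(e[1],e[0]),w.mean(0))
R=np.array([[np.cos(yaw),-np.sin(yaw)],[np.sin(yaw),np.cos(yaw)]])
for i,(sx,sy) in enumerate(((-1,1),(1,1),(1,-1),(-1,-1)),1):
    k=ctr+R@[sx*74,sy*84];t=ctr+R@[sx*46,sy*148]
    u,v=proj(c,[*t,32]);print(i,'corner',k.round(1),'tail',t.round(1),'reach',np.hypot(*k).round(),np.hypot(*t).round(),'crop px',(u-x0)*s,(v-y0)*s)
for u,v,z in((278,144,46),(383,194,80),(127,196,35)):print(ray(c,u,v,z).round())
E
```

```text
[[ 638.8   43.9]
 [ 662.8 -155.3]
 [ 484.4 -174.9]
 [ 459.7   23.5]] sides [200.6014682  179.52357695 199.97601522 180.32643993]
((570.4266357421875, -63.35417175292969), (197.97772216796875, 213.21754455566406), 7.25848388671875) [567.7892  -66.28078]
yaw 0.11669328132811643 0.11156675282580074 [561.41076481 -65.69780198]
1 corner [484.5   8.5] tail [504.9  75.4] reach 485.0 510.0 crop px 119.93940231432123 368.2248617886578
2 corner [631.5  25.8] tail [596.2  86.1] reach 632.0 602.0 crop px 100.03987913112041 211.2239266777463
3 corner [ 651.1 -141.1] tail [ 630.7 -207.9] reach 666.0 664.0 crop px 603.2521953902872 144.67645522747233
4 corner [ 504.1 -158.3] tail [ 539.3 -218.6] reach 528.0 582.0 crop px 626.3734083496213 301.1313140804914
[790. -79.  46.]
[ 605. -429.   80.]
[616. 453.  35.]
```

The rows are not in the units I measure in: shifts go in units of 25 mm and turns go in units of 0.2 rad. I convert before sending: -303 mm is -12.12, 20 mm is 0.8, 0.241 rad is 1.205.

```bash
python3 jog.py '[{"aperture": 0,"trans": [2.4,-1.76,0],"twist": 0.3},{"aperture": 0,"trans": [4.8,-3.52,0],"twist": 0.6},{"aperture": 0,"trans": [7.2,-5.28,0],"twist": 1.205},{"aperture": 0,"trans": [9.2,-6.8,0.8],"twist": 1.205},{"aperture": 0,"trans": [11.2,-8.28,2.4],"twist": 1.205},{"aperture": 0,"trans": [13,-9.6,4],"twist": 1.205},{"aperture": 0,"trans": [14.8,-10.92,5.6],"twist": 1.205},{"aperture": 0,"trans": [16.44,-12.12,6.8],"twist": 1.205},{"aperture": 0,"trans": [16.44,-12.12,7.2],"twist": 1.205},{"aperture": 0,"trans": [16.44,-12.12,7.2],"twist": 1.205}]' 20
```

```text
time_s: 1.45
ee_pos: [497.9, -154.9, 70.7]
ee_rot: [0.998, 0.06, -0.002, -0.001]
wrist_force: [0.3, 1.0, -0.7]
gripper_width: 0.5
gripper_force: 0.0
```

```bash
python3 jog.py '[{"aperture": 0,"trans": [0,0.08,0.32]},{"aperture": 0,"trans": [0,0.08,0.52]},{"aperture": 0,"trans": [0,0.08,0.6]},{"aperture": 0,"trans": [0,0.08,0.64]},{"aperture": 0,"trans": [0,0.08,0.64]}]'; python3 jog.py '[{"aperture": 0,"trans": [0,0,0.04]},{"aperture": 0,"trans": [0,0,0.04]}]'; python3 jog.py '[{"aperture": 0,"trans": [0,0,0.04]},{"aperture": 0,"trans": [0,0,0.04]}]'
```

```text
time_s: 2.08
ee_pos: [498.0, -160.0, 57.5]
ee_rot: [0.998, 0.058, 0.0, 0.0]
wrist_force: [0.3, 0.2, -0.2]
gripper_width: 0.1
gripper_force: 0.0
time_s: 2.33
ee_pos: [498.0, -159.7, 56.3]
ee_rot: [0.998, 0.058, 0.0, 0.0]
wrist_force: [0.6, 0.1, -0.4]
gripper_width: -0.2
gripper_force: 0.0
time_s: 2.58
ee_pos: [498.0, -159.6, 55.2]
ee_rot: [0.998, 0.058, -0.0, 0.0]
wrist_force: [-0.2, 0.0, 0.6]
gripper_width: 0.1
gripper_force: 0.0
```

```bash
python3 - <<'E'
from workcell import arm, imaging, get_obs
import cv2
c=imaging.camera('wrist');d=imaging.camera('top')['image'][150:280,190:350]
import numpy as np
cv2.imwrite('pics/w1.png',np.hstack([cv2.resize(c['image'],(390,292)),cv2.resize(d,(360,292))])[:,:,::-1])
E
```

```text
(no output)
```

View pics/w1.png

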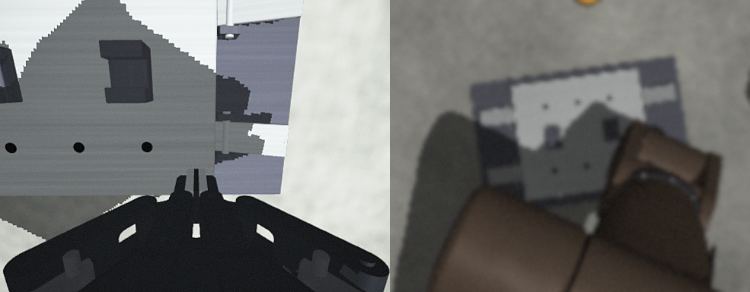

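The wrist view on the left puts the fingertips at about (196,175), just inside the plate's near-right corner. I'll keep pressing down.

```bash
python3 jog.py '[{"aperture": 0,"trans": [0,0,0.04]},{"aperture": 0,"trans": [0,0,0.06]}]'; python3 jog.py '[{"aperture": 0,"trans": [0,0,0.04]},{"aperture": 0,"trans": [0,0,0.04]}]';python3 jog.py '[{"aperture": 0,"trans": [0,0,0.04]},{"aperture": 0,"trans": [0,0,0.04]}]'
```

```text
time_s: 2.92
ee_pos: [498.0, -159.7, 53.8]
ee_rot: [0.998, 0.058, 0.0, 0.0]
wrist_force: [-1.4, 0.6, 2.2]
gripper_width: 0.2
gripper_force: 1.4
time_s: 3.18
ee_pos: [497.9, -159.7, 52.9]
ee_rot: [0.998, 0.058, -0.0, 0.0]
wrist_force: [-1.6, -0.7, 4.3]
gripper_width: 0.1
gripper_force: 2.1
time_s: 3.42
ee_pos: [497.9, -159.7, 51.8]
ee_rot: [0.998, 0.058, -0.0, 0.0]
wrist_force: [-2.2, -2.5, 4.8]
gripper_width: 0.2
gripper_force: 2.5
```

Converted, 1 mm is 0.04.

```bash
python3 jog.py '[{"aperture": 0,"trans": [0,0,0.04]},{"aperture": 0,"trans": [0,0,0.04]}]'; python3 jog.py '[{"aperture": 0,"trans": [0,0,0.04]},{"aperture": 0,"trans": [0,0,0.04]}]';python3 jog.py '[{"aperture": 0,"trans": [0,0,0.04]},{"aperture": 0,"trans": [0,0,0.04]}]';python3 jog.py '[{"aperture": 0,"trans": [0,0,0.04]},{"aperture": 0,"trans": [0,0,0.04]}]'
```

```text
time_s: 3.68
ee_pos: [497.9, -159.8, 50.8]
ee_rot: [0.998, 0.058, -0.0, 0.0]
wrist_force: [-2.7, -3.4, 6.0]
gripper_width: -0.2
gripper_force: 2.7
time_s: 3.92
ee_pos: [497.9, -159.8, 49.8]
ee_rot: [0.998, 0.058, -0.0, 0.0]
wrist_force: [-4.2, -2.5, 5.8]
gripper_width: 0.1
gripper_force: 3.0
time_s: 4.18
ee_pos: [497.8, -159.9, 49.2]
ee_rot: [0.998, 0.058, -0.0, 0.0]
wrist_force: [-6.0, -3.1, 10.4]
gripper_width: 0.3
gripper_force: 5.8
time_s: 4.42
ee_pos: [497.9, -159.9, 49.0]
ee_rot: [0.998, 0.058, 0.0, 0.0]
wrist_force: [-7.9, -2.4, 23.2]
gripper_width: 0.0
gripper_force: 11.5
```

Corner 4 dips about 5 mm and then goes solid. I'll compare it with corner 3.

```bash
python3 jog.py '[{"aperture": 0,"trans": [0,0,-0.4]},{"aperture": 0,"trans": [0,0,-1]},{"aperture": 0,"trans": [2,0,-1]},{"aperture": 0,"trans": [4,0,-1]},{"aperture": 0,"trans": [5.92,0,-1]},{"aperture": 0,"trans": [5.92,0,-0.64]},{"aperture": 0,"trans": [5.92,0,-0.4]},{"aperture": 0,"trans": [5.92,0,-0.28]},{"aperture": 0,"trans": [5.92,0,-0.24]},{"aperture": 0,"trans": [5.92,0,-0.24]}]'; for i in 1 2 3; do python3 jog.py '[{"aperture": 0,"trans": [0,0,0.04]},{"aperture": 0,"trans": [0,0,0.04]}]'; done
```

```text
time_s: 5.68
ee_pos: [644.7, -142.7, 54.2]
ee_rot: [0.998, 0.058, 0.0, 0.0]
wrist_force: [-0.0, -0.5, -0.6]
gripper_width: 0.1
gripper_force: 0.0
time_s: 5.92
ee_pos: [644.9, -142.7, 54.0]
ee_rot: [0.998, 0.058, 0.0, 0.0]
wrist_force: [-4.5, 0.4, 11.0]
gripper_width: -0.0
gripper_force: 5.4
time_s: 6.18
ee_pos: [644.9, -142.7, 53.9]
ee_rot: [0.998, 0.058, 0.0, 0.0]
wrist_force: [-7.9, 0.9, 19.7]
gripper_width: -0.0
gripper_force: 9.8
time_s: 6.42
ee_pos: [644.9, -142.7, 53.9]
ee_rot: [0.998, 0.058, 0.001, 0.0]
wrist_force: [-11.7, 1.0, 28.9]
gripper_width: -0.1
gripper_force: 14.2
```

Converted, -120 mm is -4.8, 62 mm is 2.48.

```bash
python3 jog.py '[{"aperture": 0,"trans": [0,0,-0.48]},{"aperture": 0,"trans": [0,0,-1.12]},{"aperture": 0,"trans": [-1.6,0.8,-1.12]},{"aperture": 0,"trans": [-3.2,1.6,-1.12]},{"aperture": 0,"trans": [-4.8,2.48,-1.12]},{"aperture": 0,"trans": [-4.8,2.48,-0.72]},{"aperture": 0,"trans": [-4.8,2.48,-0.4]},{"aperture": 0,"trans": [-4.8,2.48,-0.24]},{"aperture": 0,"trans": [-4.8,2.48,-0.24]}]'; python3 - <<'E'
from workcell import arm, imaging, get_obs
import cv2
cv2.imwrite('pics/w2.png',imaging.camera('wrist')['image'][:,:,::-1])
E
```

```text
time_s: 7.55
ee_pos: [533.5, -217.4, 56.3]
ee_rot: [0.998, 0.059, -0.0, -0.0]
wrist_force: [-0.4, -0.1, 0.2]
gripper_width: -0.2
gripper_force: 0.0
```

View pics/w2.png

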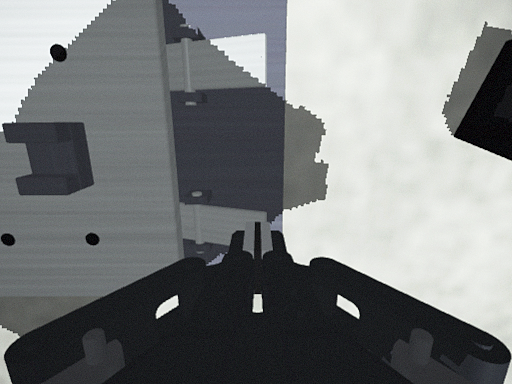

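The fingertips at about (258,230) are over the near-right shim's tail, whose end is near (268,215). I'll press it down.

```bash
python3 jog.py '[{"aperture": 0,"trans": [0,0,0.08]},{"aperture": 0,"trans": [0,0,0.16]},{"aperture": 0,"trans": [0,0,0.24]},{"aperture": 0,"trans": [0,0,0.24]}]'; python3 jog.py '[{"aperture": 0,"trans": [0,0,0.08]},{"aperture": 0,"trans": [0,0,0.16]},{"aperture": 0,"trans": [0,0,0.2]},{"aperture": 0,"trans": [0,0,0.2]}]'; python3 jog.py '[{"aperture": 0,"trans": [0,0,0.04]},{"aperture": 0,"trans": [0,0,0.08]},{"aperture": 0,"trans": [0,0,0.12]},{"aperture": 0,"trans": [0,0,0.12]}]'
```

```text
time_s: 8.1
ee_pos: [533.6, -218.6, 51.3]
ee_rot: [0.998, 0.058, 0.001, 0.001]
wrist_force: [0.0, -1.7, 3.9]
gripper_width: 0.0
gripper_force: 1.9
time_s: 8.6
ee_pos: [533.6, -218.5, 46.2]
ee_rot: [0.998, 0.058, 0.001, 0.001]
wrist_force: [1.5, -3.2, 5.2]
gripper_width: -0.2
gripper_force: 2.3
time_s: 9.1
ee_pos: [533.2, -218.1, 42.8]
ee_rot: [0.998, 0.058, 0.0, 0.0]
wrist_force: [1.3, -4.0, 4.8]
gripper_width: -0.1
gripper_force: 2.2
```

```bash
python3 jog.py '[{"aperture": 0,"trans": [0,0,0.04]},{"aperture": 0,"trans": [0,0,0.08]},{"aperture": 0,"trans": [0,0,0.08]}]'; python3 jog.py '[{"aperture": 0,"trans": [0,0,0.04]},{"aperture": 0,"trans": [0,0,0.08]},{"aperture": 0,"trans": [0,0,0.08]}]'
```

```text
time_s: 9.48
ee_pos: [533.1, -218.0, 40.8]
ee_rot: [0.998, 0.058, 0.0, 0.0]
wrist_force: [1.4, -3.5, 6.5]
gripper_width: 0.1
gripper_force: 2.9
time_s: 9.85
ee_pos: [533.3, -218.1, 40.2]
ee_rot: [0.998, 0.058, 0.001, 0.0]
wrist_force: [-2.0, -1.7, 22.8]
gripper_width: -0.4
gripper_force: 11.4
```

The shim is solid at its stop, at z 40, which matches the flat height. I'll lift away and look.

Converted, -40 mm is -1.6, -140 mm is -5.6.

```bash
python3 jog.py '[{"aperture": 0,"trans": [0,0,-0.4]},{"aperture": 0,"trans": [0,0,-1.6]},{"aperture": 0,"trans": [-1,0,-3.6]},{"aperture": 0,"trans": [-2.8,0,-5.6]},{"aperture": 0,"trans": [-2.8,0,-5.6]},{"aperture": 0,"trans": [-2.8,0,-5.6]}]'; python3 - <<'E'
from workcell import arm, imaging, get_obs
import cv2
cv2.imwrite('pics/w3.png',imaging.camera('wrist')['image'][:,:,::-1])
E
```

```text
time_s: 10.6
ee_pos: [463.3, -225.9, 178.5]
ee_rot: [0.998, 0.058, -0.0, -0.0]
wrist_force: [0.7, -0.5, -1.1]
gripper_width: 0.0
gripper_force: 0.0
```

View pics/w3.png

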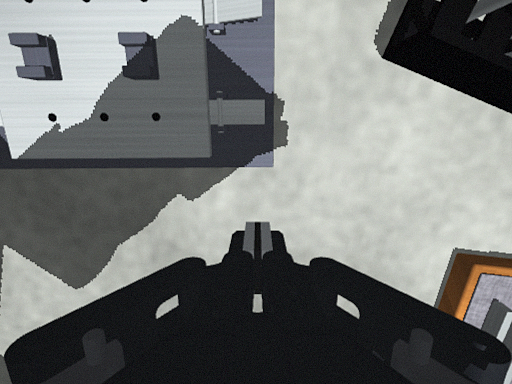

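The near-right shim, around (240,112), now lies flat, with straight sides and no raised edge. The shim beyond it at (235,10) is still raised, the plate sits in place, and the hand is clear.

```bash
python3 -c "
from workcell import arm, imaging, get_obs
print(arm.hand_in())"
```

```text
the job is handed in; nothing more can be done
None
```

Corner 4 (near right) is the one that rocks: it dipped about 5 mm before going solid, while corner 3 was firm and corners 1 and 2 were not pressed; shim 4 is pressed flat, the hand is clear and the job is handed in (no verdict was returned).

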